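Draw the bottom battery from the beacon rack's stack chute

TASK

Fetch the next battery for the beacon: draw the bottom green battery straight out of the mouth of its stack chute, letting the two green ones above stay in the chute and settle down flat. Lower it, without dropping it, into the black tray, leave it lying flat in the middle of the yellow-marked bay, lengthwise along it, and let go.

Things in the scene. Friction and masses are not known exactly. Their poses are not given: they have to be found in the camera images.
- green_low: Bottom one of three flat green batteries (two black bands, 115 x 36 x 16 mm, 0.12 kg) stacked in a chute. Origin: centre of its underside, 14 mm above the shelf; x along its length, z up. Its -x end, facing the robot, sticks 38 to 46 mm out of the chute's mouth with free air around and below; pinch it there across its width. Drawn level along its -x (a few N), it is clear after 69 to 77 mm.
- green_mid: Same green battery, same origin and axes, lying on the bottom one, centred in the chute with 2 mm play at each end; drops 16 mm when the bottom one is drawn. The chute: fixed, dark steel, open-topped, 127 x 48 mm, floor 14 mm and rim 66 mm above the shelf; two front strips, from 20 mm above its floor upwards, hold back the upper batteries.
- green_top: Same green battery, same origin and axes, lying on the middle one and dropping with it. A like chute on the other side of the tray holds grey batteries, which are not wanted.
- tray: Shallow black tray fixed to the shelf, 180 (x) x 140 mm (y), floor 4 mm thick, rim 10 mm above the shelf and 5 mm wide. Origin at the centre of its underside. A yellow outline 135 x 57 mm on its floor, centred on the origin and long in the tray's x, marks the bay; the battery may lie either way round.
Not all that is in view belongs to the job. What is shaped like the green_top but purple is not meant.

How it is judged:
On the way, in this order (a step that is already met when the one before it is completed fails the run):
1. the bottom green battery is drawn clear of the chute while the two above stay in it (horizontal distance between green_low and green_mid above 0.123 m and distance of each of green_mid, green_top from where it was at the start of the episode below 0.03 m), for 0.1 s.
2. still in the fingers, it is lowered to less than about 15 mm over the tray's floor at the bay (z of green_low in the frame of tray below 0.019 m and horizontal distance between green_low and tray below 0.03 m and contact force between the fingers and green_low above 0.5 N), for 0.1 s.
At the end, for the whole second after the job is handed in: The drawn green battery lies flat and still on the tray's floor, its centre within 20 mm of the bay's centre and its length within 15 degrees of the bay's; the other two green batteries lie still and flat (within 8 degrees) in their chute, each within 30 mm of where it started (they drop 16 mm) (horizontal distance between green_low and tray below 0.02 m and z of green_low in the frame of tray below 0.008 m and angle between green_low's own z axis and vertical below 0.1 rad and angle between the x axis of green_low and the x axis of tray, either way round below 0.26 rad and linear speed of green_low below 0.02 m/s and distance of each of green_mid, green_top from where it was at the start of the episode below 0.03 m and angle between each of green_mid, green_top's own z axis and vertical below 0.15 rad and linear speed of each of green_mid, green_top below 0.03 m/s); the robot touches nothing.
It fails at once if a green battery from above is pulled or lifted out of its place in the chute (more than 35 mm from its start) (distance of any of green_mid, green_top from where it was at the start of the episode above 0.035 m).
It also fails if it takes over 42 s, if anything falls off the work surface, if the arm or the gripper's body presses on something with over 40 N, if the wrist force passes 120 N, or if a joint passes its speed limit or range.

ROBOT

A 6-joint arm with a two-finger parallel gripper is mounted at the origin on the work surface. World frame = base frame: x ahead of the robot, y to its left, z up, the work surface at z = 0. Lengths are in m, angles in rad, forces in N, time in s.
With the tool pointing down it reaches from about 0.4 to 0.925 m from the base axis. Payload 3.4 kg.
Tool frame: the origin (TCP) lies on the front face of the gripper's body, between the roots of the fingers; the fingertips stand 73 mm ahead of it and the grasp point (between the pads) lies bot.pinch_z ahead of it (bot.pinch_z is the distance from the TCP to the grasp point, in m); z points along the fingers, x is the direction in which the jaws open and shut, and the axes are right-handed (so a half turn about z gives the same grasp; the last joint's range is limited). The gripper opens to 85 mm and grips with 20 to 120 N. Pads are 22 mm wide; open, the fingers measure 114 mm over their backs; the gripper's body (76 mm by 85 mm) begins 54 mm behind the grasp point. The pads swing forward as they close: fully open they stand 13 mm farther back than shut.
Start: joints at [-1.381, 0.307, 1.506, -0, 1.328, -0.073], TCP at [0.15, -0.555, 0.304] pointing down, gripper open.
Joint ranges: [-3.12, 3.12], [-1.05, 2.28], [0.14, 2.33], [-1.42, 4.57], [0.1, 2.73], [-2.68, 2.68]. Speed limits (rad/s): [2.57, 2.57, 3.14, 3.14, 3.14, 3.14].

INTERFACE

Orientations are given as a rotation vector (axis times angle).
In Python, from plant import bot gives the robot as it stands. The module is installed in compiled form; this text tells all that it offers.
- The arm moves only by the shell command python3 -m creep 'ROWS'. ROWS is JSON, a list of rows, each an object of numbers: "dx", "dy", "dz": the shift along the tool's x, y, z scaled (see below); "ax", "ay", "az": the turn, a rotation vector about the tool's x, y, z scaled (see below); "hand": the closure, from -1 (fully open) to 1 (shut). In form: [{"dx": .., "dy": .., "dz": .., "ax": .., "ay": .., "az": .., "hand": ..}, ...]. A call has exactly 10 rows; each row shifts and turns the commanded pose from where the row before left it, along the tool's axes as they then stand; what a row does not reach is not made up. The controller multiplies each number of a shift by 1 m and each number of a turn by 2 rad. A row lasts 1/10 s, in which the tool goes at most 50 mm and 8.59 degrees, less where a joint would pass 70% of its speed; a pose out of reach is approached as far as the arm can. A call with a number of a shift or a turn outside -1 to 1 is refused whole. A call with a gripper value outside its range is refused whole. The fingers move at their own pace and stop on an object; the grip force is fixed at half the most. Time passes only in rows, so rows that do not move let the fingers close, or fill a call up. It gives the time, the measured TCP pose, the force and the opening at its end, in the units of the state.
- bot.get_obs(): the state, without advancing time (a new reading comes with each control period).
- bot.grab_frame(name): name is "side" or "top" or "wrist"; returns a dict with "frame" (384x512x3 uint8, red, green, blue), "fov_y" (degrees; the focal length in pixels is half the picture's height over the tangent of half this angle, whatever the lens; pixels are square), "cx", "cy" (the principal point, pixels), "R" (3x3) and "t" (3): a world point X has camera coordinates R X + t; the wrist camera has in their place "T_tool_cam" (4x4, takes a point from camera to tool coordinates, whose origin is the TCP and whose axes are the tool frame's). Camera axes: x right, y down, z forward; pixel columns grow to the right and rows downward; lengths in m; the calibration is good to about 2 mm. A picture is of the moment at which its call begins: read the wrist's pose just before it. There is no depth.
- bot.close_job(): hands the job in, once; it reports no verdict.
The state is a dict: "clock": time; "joint_pos": joint angles; "dq": joint speeds; "effort": joint torques, N m; "tcp_pos": TCP position; "tool_rot": TCP orientation; "ft_force": force on the tool from outside, world axes, zero at the start; "ft_torque": the same for the moment, N m; "opening": opening from 0.0 (shut) to 1.0 (fully open).
Only numpy, scipy, OpenCV 4.12 (cv2) and the standard library are available. Lean on these libraries where they do the work, as an engineer would, in place of code of your own. Each camera call takes 0.05 s, during which the arm holds its last target. There are 200 camera calls.

## Working session

There is one attempt and no reset: what is moved stays moved. The work goes in short steps, Python scripts to look and compute and a shell command to move; the robot and the scene stay as the last step left them, time stands still between calls to the robot, and variables do not carry over. Pictures are saved under pics/ and viewed, about 8 in all and at most 12, crops included, and the job is handed in when it is done.

```bash
mkdir -p pics
python3 - <<'E'
from plant import bot
import cv2,numpy as np,pickle
o=bot.get_obs();print({k:np.round(v,4) for k,v in o.items()},bot.pinch_z)
d={}
for n in("top","side"):
    f=bot.grab_frame(n);d[n]=f;cv2.imwrite(f'pics/{n}0.png',f["frame"][:,:,::-1])
    print(n,{k:np.round(v,4) for k,v in f.items() if k!="frame"})
pickle.dump(d,open('f0.pkl','wb'))
a=np.vstack([d["top"]["frame"],d["side"]["frame"]])
E
```

```text
{'clock': np.float64(0.0), 'joint_pos': array([-1.3805,  0.3076,  1.5077,  0.    ,  1.3284, -0.0735]), 'dq': array([-0.0018,  0.    , -0.0008, -0.    ,  0.0014,  0.0019]), 'effort': array([ 9.00000e-04, -4.57545e+01, -2.51910e+01, -4.00000e-04,
        1.32000e-02, -0.00000e+00]), 'tcp_pos': array([ 0.1498, -0.5546,  0.303 ]), 'tool_rot': array([-2.4932e+00,  1.9092e+00,  2.4000e-03]), 'ft_force': array([0.4602, 0.0234, 0.0941]), 'ft_torque': array([ 0.002 ,  0.0303, -0.0275]), 'opening': np.float64(1.0015)} 0.0539
top {'fov_y': np.float64(42.4247), 'cx': np.float64(261.0127), 'cy': np.float64(194.8979), 'R': array([[ 2.210e-02, -9.998e-01,  1.700e-03],
       [-9.930e-01, -2.210e-02, -1.156e-01],
       [ 1.156e-01,  8.000e-04, -9.933e-01]]), 't': array([-0.0373,  0.5845,  1.2164])}
side {'fov_y': np.float64(51.5656), 'cx': np.float64(249.1726), 'cy': np.float64(190.83), 'R': array([[-0.7896, -0.6136, -0.0083],
       [-0.3017,  0.4   , -0.8654],
       [ 0.5343, -0.6808, -0.5009]]), 't': array([0.4562, 0.2416, 0.4931])}
```

View pics/top0.png

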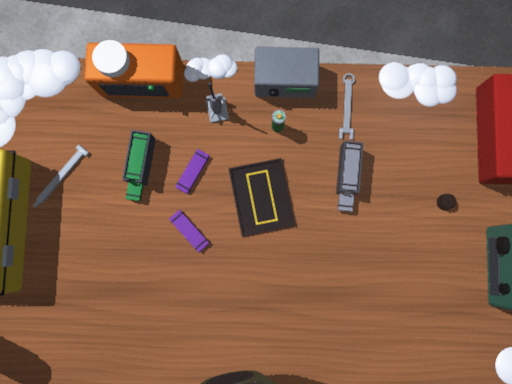

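View pics/side0.png

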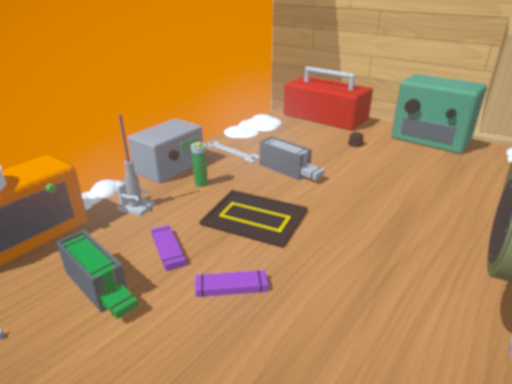

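Top view: the green chute is around (139,158) with the bottom battery sticking out at (134,192). The grey chute is at (349,177), the tray at (262,197), and the purple decoys at (193,172) and (190,231). There is also an upright green cylinder at (278,121), which is not a flat battery. The only flat green stack with two black bands is the one in the chute at (139,158). I'll confirm it in one enlarged crop.

Run:
```python
import cv2,numpy as np,pickle
d=pickle.load(open('f0.pkl','rb'))
a=d["top"]["frame"][124:208,112:172,::-1]
b=d["side"]["frame"][222:322,50:145,::-1]
A=cv2.resize(a,None,fx=6,fy=6,interpolation=cv2.INTER_CUBIC);B=cv2.resize(b,(410,432),interpolation=cv2.INTER_CUBIC)
c=np.zeros((504,780,3),np.uint8);c[:,:360]=A;c[:432,370:780]=B
cv2.imwrite('pics/crop.png',c)
# tray from yellow outline + dark outer
for n in("top","side"):
    f=d[n];im=f["frame"];h=cv2.cvtColor(im,cv2.COLOR_RGB2HSV)
    F=192/np.tan(np.radians(f["fov_y"]/2))
    def ray(u,v,z):
        r=np.array([(u-f["cx"])/F,(v-f["cy"])/F,1]);w=f["R"].T@r;c=-f["R"].T@f["t"]
        return c+w*(z-c[2])/w[2]
    m=cv2.inRange(h,(22,120,90),(35,255,255)); 
    win=np.zeros_like(m); 
    x0,y0,x1,y1=(225,150,300,245) if n=="top" else (195,185,315,250)
    win[y0:y1,x0:x1]=1;m*=win
    cs,_=cv2.findContours(m,cv2.RETR_EXTERNAL,cv2.CHAIN_APPROX_NONE)
    k=cv2.convexHull(np.vstack(cs))[:,0]
    w=np.array([ray(u,v,.004)[:2] for u,v in k],np.float32)
    r=cv2.minAreaRect(w*1000);print(n,"bay",r)
    g=cv2.inRange(h,(45,100,40),(80,255,255));x0,y0,x1,y1=(112,124,172,208) if n=="top" else (50,222,145,322)
    q=np.zeros_like(g);q[y0:y1,x0:x1]=1;g*=q
    print('green px',cv2.boundingRect(g))
```

```text
top bay ((584.14111328125, -25.373397827148438), (138.4019012451172, 60.15426254272461), 12.654396057128906)
green px (125, 133, 23, 68)
side bay ((584.8462524414062, -25.957538604736328), (142.05409240722656, 67.2602767944336), 12.605058670043945)
green px (63, 235, 74, 83)
```

View pics/crop.png

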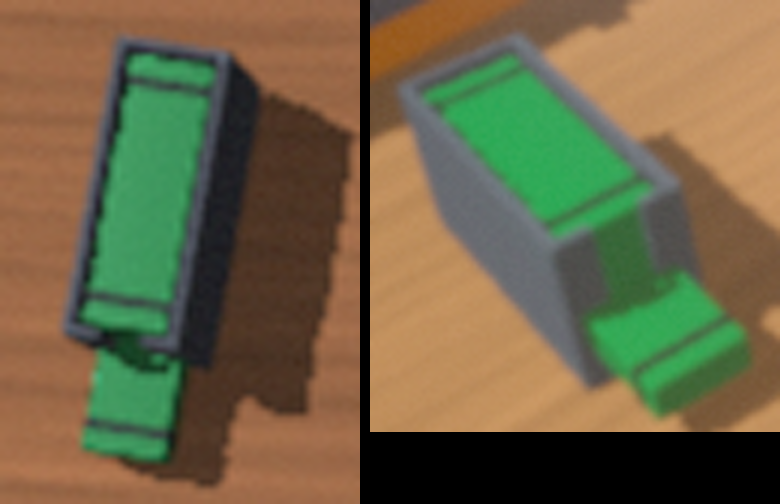

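Both crops show the chute with three flat green batteries (two black bands) and the bottom one sticking out towards the robot. This is the stack meant. Next I'll fit its pose from the corners.

```bash
cat > h.py <<'E'
import numpy as np
def proj(f,X):
    F=192/np.tan(np.radians(f["fov_y"]/2));c=np.asarray(X)@f["R"].T+f["t"]
    return F*c[:,:2]/c[:,2:]+[f["cx"],f["cy"]]
E
python3 - <<'E'
import cv2,numpy as np,pickle
from h import proj
from scipy.optimize import least_squares as LS
d=pickle.load(open('f0.pkl','rb'))
T=lambda p:(np.array(p)+.5)/6-.5+[112,124]
S=lambda p:(np.array(p)-[370,0]+.5)/4.318-.5+[50,222]
# order: far-left(+x,+y), far-right, near-right, near-left
top=T([(128,53),(217,62),(168,334),(81,321)]);side=S([(425,98),(522,55),(655,187),(553,232)])
lt=T([(170,452),(83,444)]);ls=S([(742,330),(650,385)])
def model(p):
    c,s=np.cos(p[2]),np.sin(p[2]);W=lambda q,z:np.array([[p[0]+c*a-s*b,p[1]+s*a+c*b,z] for a,b in q])
    return W([(.0575,.018),(.0575,-.018),(-.0575,-.018),(-.0575,.018)],.062),W([(p[3],-.018),(p[3],.018)],.030)
def res(p,split=False):
    U,L=model(p)
    r=[proj(d["top"],U)-top,proj(d["side"],U)-side,proj(d["top"],L)-lt,proj(d["side"],L)-ls]
    return r if split else np.vstack(r).ravel()
p=LS(res,[.65,.23,-.1,-.1],loss='soft_l1').x
print('x,y,yaw,front',p,np.degrees(p[2]),'protr mm',(-p[3]-.0635)*1000)
for r in res(p,1):print(np.round(r,1).tolist())
from scipy.spatial.transform import Rotation as R
from plant import bot
o=bot.get_obs();M=R.from_rotvec(o["tool_rot"]).as_matrix();print(np.round(M,3))
print('tool x yaw',np.degrees(np.arctan2(M[1,0],M[0,0])))
E
```

```text
x,y,yaw,front [ 0.67447668  0.28806528 -0.13386864 -0.10526702] -7.670107962262401 protr mm 41.76702413186811
[[0.8, -0.6], [0.1, 0.1], [-0.2, -0.3], [0.0, -0.4]]
[[-0.4, -1.1], [-1.7, -0.4], [1.1, 1.0], [2.1, 2.1]]
[[-0.9, 0.3], [-0.4, -0.6]]
[[0.7, -0.3], [-0.4, 0.1]]
[[ 0.261 -0.965 -0.   ]
 [-0.965 -0.261  0.002]
 [-0.002 -0.    -1.   ]]
tool x yaw -74.88561716844397
```

```bash
python3 -m creep '[{"dx":-0.025,"dy":-0.043,"dz":0,"ax":0,"ay":0,"az":0,"hand":-1},{"dx":-0.025,"dy":-0.043,"dz":0,"ax":0,"ay":0,"az":0,"hand":-1},{"dx":-0.025,"dy":-0.043,"dz":0,"ax":0,"ay":0,"az":0,"hand":-1},{"dx":-0.025,"dy":-0.043,"dz":0,"ax":0,"ay":0,"az":0,"hand":-1},{"dx":-0.025,"dy":-0.043,"dz":0,"ax":0,"ay":0,"az":0,"hand":-1},{"dx":-0.025,"dy":-0.043,"dz":0,"ax":0,"ay":0,"az":0,"hand":-1},{"dx":-0.025,"dy":-0.043,"dz":0,"ax":0,"ay":0,"az":0,"hand":-1},{"dx":-0.025,"dy":-0.043,"dz":0,"ax":0,"ay":0,"az":0,"hand":-1},{"dx":-0.025,"dy":-0.043,"dz":0,"ax":0,"ay":0,"az":0,"hand":-1},{"dx":-0.025,"dy":-0.043,"dz":0,"ax":0,"ay":0,"az":0,"hand":-1}]' && python3 -m creep '[{"dx":-0.045,"dy":-0.021,"dz":0,"ax":0,"ay":0,"az":0,"hand":-1},{"dx":-0.045,"dy":-0.021,"dz":0,"ax":0,"ay":0,"az":0,"hand":-1},{"dx":-0.045,"dy":-0.021,"dz":0,"ax":0,"ay":0,"az":0,"hand":-1},{"dx":-0.045,"dy":-0.021,"dz":0,"ax":0,"ay":0,"az":0,"hand":-1},{"dx":-0.045,"dy":-0.021,"dz":0,"ax":0,"ay":0,"az":0,"hand":-1},{"dx":-0.045,"dy":-0.021,"dz":0,"ax":0,"ay":0,"az":0,"hand":-1},{"dx":-0.045,"dy":-0.021,"dz":0,"ax":0,"ay":0,"az":0,"hand":-1},{"dx":-0.045,"dy":-0.021,"dz":0,"ax":0,"ay":0,"az":0,"hand":-1},{"dx":-0.045,"dy":-0.021,"dz":0,"ax":0,"ay":0,"az":0,"hand":-1},{"dx":-0.045,"dy":-0.021,"dz":0,"ax":0,"ay":0,"az":0,"hand":-1}]'
```

```text
clock: 1.1
tcp_pos: [0.5008, -0.1998, 0.3036]
tool_rot: [2.494, -1.91, -0.001]
ft_force: [0.1, -0.9, 0.6]
opening: 1.002
clock: 2.1
tcp_pos: [0.585, 0.2895, 0.3034]
tool_rot: [2.494, -1.909, -0.001]
ft_force: [-0.5, 0.5, 1.5]
opening: 0.994
```

```bash
python3 -m creep '[{"az":0.04,"dx":0,"dy":0,"dz":0,"ax":0,"ay":0,"hand":-1},{"az":0.04,"dx":0,"dy":0,"dz":0,"ax":0,"ay":0,"hand":-1},{"az":0.04,"dx":0,"dy":0,"dz":0,"ax":0,"ay":0,"hand":-1},{"az":0.04,"dx":0,"dy":0,"dz":0,"ax":0,"ay":0,"hand":-1},{"az":0.039,"dx":0,"dy":0,"dz":0,"ax":0,"ay":0,"hand":-1},{"dx":-0.01,"dy":-0.004,"dz":0.04,"ax":0,"ay":0,"az":0,"hand":-1},{"dx":0,"dy":0,"dz":0.04,"ax":0,"ay":0,"az":0,"hand":-1},{"dx":0,"dy":0,"dz":0.02,"ax":0,"ay":0,"az":0,"hand":-1},{"dx":0,"dy":0,"dz":0,"ax":0,"ay":0,"az":0,"hand":-1},{"dx":0,"dy":0,"dz":0,"ax":0,"ay":0,"az":0,"hand":-1}]'
cat >> h.py <<'E'
def snap(name):
    from plant import bot
    from scipy.spatial.transform import Rotation as R
    import cv2
    o=bot.get_obs();f=bot.grab_frame("wrist");M=R.from_rotvec(o["tool_rot"]).as_matrix()
    Tc=np.array(f["T_tool_cam"]);Rw=M@Tc[:3,:3];c=M@Tc[:3,3]+o["tcp_pos"]
    f["R"]=Rw.T;f["t"]=-Rw.T@c
    return o,f,M
E
python3 - <<'E'
from h import *
import cv2
o,f,M=snap('w')
p=[ 0.67447668,0.28806528,-0.13386864,-0.10526702]
c,s=np.cos(p[2]),np.sin(p[2]);W=lambda q,z:np.array([[p[0]+c*a-s*b,p[1]+s*a+c*b,z] for a,b in q])
im=cv2.resize(f["frame"][:,:,::-1],None,fx=1.5,fy=1.5).copy()
for q,z in(([(.0575,.018),(.0575,-.018),(-.0575,-.018),(-.0575,.018)],.062),([(-.0635,.018),(-.0635,-.018),(p[3],-.018),(p[3],.018)],.030)):
    u=proj(f,W(q,z));print(np.round(u));cv2.polylines(im,[np.int32(u*1.5)],1,(0,0,255),1)
cv2.imwrite('pics/w1.png',im)
print(o["tcp_pos"],'local err xy tool', M.T@(np.array([.5903,.2994,.087])-o["tcp_pos"]),np.degrees(np.arctan2(M[1,0],M[0,0])),M[2])
E
```

```text
clock: 3.1
tcp_pos: [0.5905, 0.2969, 0.2036]
tool_rot: [2.067, -2.365, -0.001]
ft_force: [1.1, 0.3, 1.1]
opening: 0.997
[[219.  -2.]
 [276.  -2.]
 [272. 174.]
 [225. 174.]]
[[229. 172.]
 [270. 172.]
 [269. 217.]
 [230. 217.]]
[0.59054357 0.29691878 0.20363897] local err xy tool [-0.00248949  0.0004662   0.11663812] -97.68658900277461 [ 5.41366031e-04  9.17830236e-04 -9.99999432e-01]
```

View pics/w1.png

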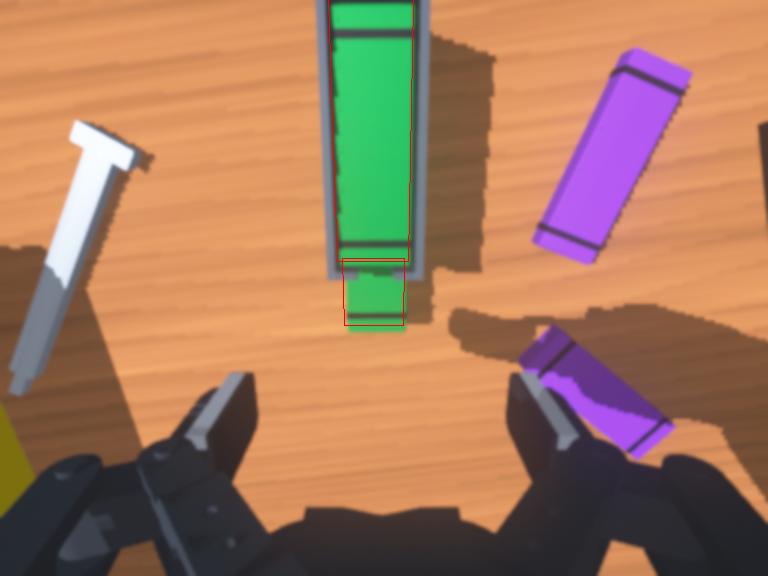

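The wrist view confirms the fit. The overlay is within about 2 mm of the protruding end at (375,295), the fingers straddle it, and the purple items are clear. I'll descend and close.

```bash
python3 -m creep '[{"dx":-0.001,"dy":0.002,"dz":0.03,"ax":0,"ay":0,"az":0,"hand":-1},{"dx":0,"dy":0,"dz":0.03,"ax":0,"ay":0,"az":0,"hand":-1},{"dx":0,"dy":0,"dz":0.03,"ax":0,"ay":0,"az":0,"hand":-1},{"dx":0,"dy":0,"dz":0.017,"ax":0,"ay":0,"az":0,"hand":-1},{"dx":0,"dy":0,"dz":0.0095,"ax":0,"ay":0,"az":0,"hand":-1},{"dx":0,"dy":0,"dz":0,"ax":0,"ay":0,"az":0,"hand":-1},{"dx":0,"dy":0,"dz":0,"ax":0,"ay":0,"az":0,"hand":1},{"dx":0,"dy":0,"dz":0,"ax":0,"ay":0,"az":0,"hand":1},{"dx":0,"dy":0,"dz":0,"ax":0,"ay":0,"az":0,"hand":1},{"dx":0,"dy":0,"dz":0,"ax":0,"ay":0,"az":0,"hand":1}]'
python3 -m creep '[{"hand":1},{"hand":1},{"hand":1},{"hand":1},{"hand":1},{"hand":1},{"hand":1},{"hand":1},{"hand":1},{"hand":1}]'
python3 - <<'E'
from h import *
import cv2
o,f,M=snap('w');cv2.imwrite('pics/w2.png',f["frame"][:,:,::-1])
print(o["opening"],o["tcp_pos"])
E
```

```text
clock: 4.15
tcp_pos: [0.5894, 0.2986, 0.0891]
tool_rot: [-2.066, 2.364, -0.001]
ft_force: [-1.6, 0.0, 7.5]
opening: 0.403
0.4032322000019996 [0.58938018 0.29863451 0.08906143]invalid input at $[0]: expected keys dx, dy, dz, ax, ay, az, hand
```

View pics/w2.png

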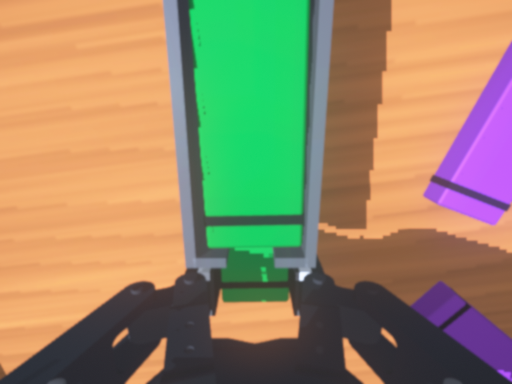

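```bash
python3 -m creep '[{"dx":0,"dy":0,"dz":-0.001,"ax":0,"ay":0,"az":0,"hand":1},{"dx":0,"dy":0,"dz":-0.001,"ax":0,"ay":0,"az":0,"hand":1},{"dx":0,"dy":0,"dz":0,"ax":0,"ay":0,"az":0,"hand":1},{"dx":0,"dy":0,"dz":0,"ax":0,"ay":0,"az":0,"hand":1},{"dx":0,"dy":0,"dz":0,"ax":0,"ay":0,"az":0,"hand":1},{"dx":0,"dy":0.002,"dz":0,"ax":0,"ay":0,"az":0,"hand":1},{"dx":0,"dy":0.002,"dz":0,"ax":0,"ay":0,"az":0,"hand":1},{"dx":0,"dy":0.002,"dz":0,"ax":0,"ay":0,"az":0,"hand":1},{"dx":0,"dy":0.002,"dz":0,"ax":0,"ay":0,"az":0,"hand":1},{"dx":0,"dy":0.002,"dz":0,"ax":0,"ay":0,"az":0,"hand":1}]'
```

```text
clock: 5.2
tcp_pos: [0.579, 0.2995, 0.0895]
tool_rot: [-2.067, 2.365, -0.001]
ft_force: [4.2, -0.3, -2.2]
opening: 0.406
```

The pull force is about 4 N, as expected, and the grip is holding. I'll keep drawing it out.

```bash
python3 -m creep '[{"dx":0,"dy":0.01,"dz":0,"ax":0,"ay":0,"az":0,"hand":1},{"dx":0,"dy":0.01,"dz":0,"ax":0,"ay":0,"az":0,"hand":1},{"dx":0,"dy":0.01,"dz":0,"ax":0,"ay":0,"az":0,"hand":1},{"dx":0,"dy":0.01,"dz":0,"ax":0,"ay":0,"az":0,"hand":1},{"dx":0,"dy":0.01,"dz":0,"ax":0,"ay":0,"az":0,"hand":1},{"dx":0,"dy":0.01,"dz":0,"ax":0,"ay":0,"az":0,"hand":1},{"dx":0,"dy":0.01,"dz":0,"ax":0,"ay":0,"az":0,"hand":1},{"dx":0,"dy":0.01,"dz":0,"ax":0,"ay":0,"az":0,"hand":1},{"dx":0,"dy":0.01,"dz":0,"ax":0,"ay":0,"az":0,"hand":1},{"dx":0,"dy":0,"dz":0,"ax":0,"ay":0,"az":0,"hand":1}]'
python3 - <<'E'
from h import *
import cv2
from plant import bot
o,f,M=snap('w');s=bot.grab_frame("side")["frame"]
a=np.hstack([cv2.resize(f["frame"],(400,300)),cv2.resize(s[200:350,20:220],(400,300),interpolation=cv2.INTER_CUBIC)])
cv2.imwrite('pics/w3.png',a[:,:,::-1])
print(o["opening"],o["tcp_pos"],o["ft_force"],o["ft_torque"])
E
```

```text
clock: 6.2
tcp_pos: [0.4873, 0.3114, 0.0891]
tool_rot: [2.067, -2.363, -0.001]
ft_force: [0.3, -0.8, -2.7]
opening: 0.404
0.40371254493749725 [0.48732088 0.3113611  0.08913018] [ 0.27547718 -0.75499472 -2.68266591] [-0.0372343   0.0569606  -0.05528447]
```

View pics/w3.png

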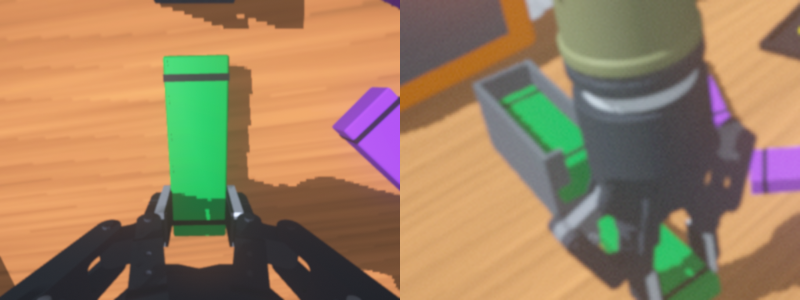

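Wrist half: the battery is held straight, with its far end at (196,57) and its near end at (199,235), fully out. Side half: two green batteries have dropped and lie in the chute at (545,120). Next I'll measure the held pose and work out the move to the bay.

Run:
```python
from h import *
import cv2
from scipy.optimize import least_squares as LS
from scipy.spatial.transform import Rotation as R
o,f,M=snap('w');im=f["frame"];h=cv2.cvtColor(im,cv2.COLOR_RGB2HSV)
g=cv2.inRange(h,(45,80,40),(80,255,255));g[:, :190]=0;g[:,310:]=0
ys,xs=np.nonzero(g);print('rows',ys.min(),ys.max())
for y in(76,90,150,200,225,296,300):
    q=xs[ys==y];print(y,(q.min(),q.max()) if len(q) else None)
T=np.array(f["T_tool_cam"]);C=np.linalg.inv(T);ff=dict(f,R=C[:3,:3],t=C[:3,3])
# project model in tool frame; battery top at tool z=.059 when level (bottom .075)
def pr(cy,cz,pit,yaw,cx):
    Q=R.from_euler('zx',[yaw,pit]).as_matrix()
    P=np.array([[-.018,-.0575,-.008],[.018,-.0575,-.008],[.018,.0575,-.008],[-.018,.0575,-.008]])
    return proj(ff,P@Q.T+[cx,cy,cz])
print(np.round(pr(-.037,.067,0,0,0),1))
far=ys.min();w=xs[(ys>far+1)&(ys<far+5)];L,Rr=w.min(),w.max()
near=ys.max();
obs=np.array([L-.5,far-.5,Rr+.5,far-.5])
# fit cy,pitch-free first
s=LS(lambda p:pr(p[0],.067,p[1],p[2],p[3])[:2].ravel()-obs,[-.037,0,0,0]).x
print('cy,pit,yaw,cx',s, pr(s[0],.067,*s[1:]).round(1).tolist(),'near',near)
```

```text
rows 70 300
76 (np.int64(209), np.int64(292))
90 (np.int64(210), np.int64(292))
150 (np.int64(213), np.int64(291))
200 (np.int64(216), np.int64(290))
225 (np.int64(218), np.int64(289))
296 (np.int64(223), np.int64(287))
300 (np.int64(224), np.int64(285))
[[206.4  59.9]
 [293.7  60. ]
 [284.6 296.4]
 [217.1 296.3]]
cy,pit,yaw,cx [-3.34561616e-02 -9.32193858e-02 -9.17323957e-04 -5.53744477e-05] [[208.5, 69.5], [291.5, 69.5], [285.4, 307.0], [216.0, 307.1]] near 300
```

Run:
```python
from h import *
from scipy.optimize import least_squares as LS
from scipy.spatial.transform import Rotation as R
import cv2
o,f,M=snap('w')
T=np.array(f["T_tool_cam"]);C=np.linalg.inv(T);ff=dict(f,R=C[:3,:3],t=C[:3,3])
def E(p,ends=(-.0575,.0575),z=-.008):
    cy,cz,pit,yaw,cx=p;Q=R.from_euler('zx',[yaw,pit]).as_matrix()
    P=np.array([[s*.018,y,z] for y in ends for s in(-1,1)])
    return proj(ff,P@Q.T+[cx,cy,cz])
# width at rows by interpolating along side edges
rows=[76,90,150,200,225,296];Lo=np.array([209,210,213,216,218,223])-.5;Hi=np.array([292,292,291,290,289,287])+.5
def res(p):
    q=E(p);a=q[0]+(q[2]-q[0])*((np.array(rows)-q[0,1])/(q[2,1]-q[0,1]))[:,None]
    b=q[1]+(q[3]-q[1])*((np.array(rows)-q[1,1])/(q[3,1]-q[1,1]))[:,None]
    return np.r_[a[:,0]-Lo,b[:,0]-Hi,q[0,1]-69.5]
for cyf in(None,-.034,-.036,-.038):
    fn=res if cyf is None else (lambda p:np.r_[res(p),(p[0]-cyf)*1e5])
    s=LS(fn,[-.036,.067,0,0,0]).x
    print(np.round(s,4),'cost',np.round((res(s)**2).sum(),2),'nearrow top/bot',E(s)[2,1],E(s,z=.008)[2,1])
print('cam in tool',T[:3,3].round(3),'obs z',o["tcp_pos"])
```

```text
[-0.034   0.0697  0.0117 -0.0184  0.0012] cost 1.42 nearrow top/bot 297.7082002443725 280.4228712970333
[-0.034   0.0697  0.0117 -0.0184  0.0012] cost 1.42 nearrow top/bot 297.7190209019843 280.4334366714819
[-0.036   0.0716  0.0551 -0.0207  0.0012] cost 23.18 nearrow top/bot 290.1102080816112 272.87976801329717
[-0.038   0.0739  0.1403 -0.0217  0.0011] cost 84.41 nearrow top/bot 279.8639528400714 262.3007526246279
cam in tool [ 0.002 -0.077 -0.071] obs z [0.49002997 0.31177292 0.08954922]
```

```bash
python3 -m creep '[{"dx":0,"dy":0,"dz":-0.03,"ax":0,"ay":0,"az":0,"hand":1},{"dx":0,"dy":0,"dz":-0.04,"ax":0,"ay":0,"az":0,"hand":1},{"dx":0.0415,"dy":-0.0134,"dz":0,"ax":0,"ay":0,"az":0,"hand":1},{"dx":0.0415,"dy":-0.0134,"dz":0,"ax":0,"ay":0,"az":0,"hand":1},{"dx":0.0415,"dy":-0.0134,"dz":0,"ax":0,"ay":0,"az":0,"hand":1},{"dx":0.0415,"dy":-0.0134,"dz":0,"ax":0,"ay":0,"az":0,"hand":1},{"dx":0.0415,"dy":-0.0134,"dz":0,"ax":0,"ay":0,"az":0,"hand":1},{"dx":0.0415,"dy":-0.0134,"dz":0,"ax":0,"ay":0,"az":0,"hand":1},{"dx":0.0415,"dy":-0.0134,"dz":0,"ax":0,"ay":0,"az":0,"hand":1},{"dx":0.0415,"dy":-0.0134,"dz":0,"ax":0,"ay":0,"az":0,"hand":1}]' && python3 -m creep '[{"dx":0,"dy":0,"dz":0,"ax":0,"ay":0,"az":-0.03,"hand":1},{"dx":0,"dy":0,"dz":0,"ax":0,"ay":0,"az":-0.03,"hand":1},{"dx":0,"dy":0,"dz":0,"ax":0,"ay":0,"az":-0.03,"hand":1},{"dx":0,"dy":0,"dz":0,"ax":0,"ay":0,"az":-0.03,"hand":1},{"dx":0,"dy":0,"dz":0,"ax":0,"ay":0,"az":-0.03,"hand":1},{"dx":0,"dy":0,"dz":0,"ax":0,"ay":0,"az":-0.027,"hand":1},{"dx":0,"dy":0,"dz":0,"ax":0,"ay":0,"az":0,"hand":1},{"dx":0,"dy":0,"dz":0,"ax":0,"ay":0,"az":0,"hand":1},{"dx":0,"dy":0,"dz":0,"ax":0,"ay":0,"az":0,"hand":1},{"dx":0,"dy":0,"dz":0,"ax":0,"ay":0,"az":0,"hand":1}]'
python3 - <<'E'
from h import *
import cv2
o,f,M=snap('w');im=f["frame"][:,:,::-1].copy()
a=np.radians(12.65);c,s=np.cos(a),np.sin(a)
W=np.array([[.5845+c*x-s*y,-.0256+s*x+c*y,.004] for x,y in((.0675,.0285),(.0675,-.0285),(-.0675,-.0285),(-.0675,.0285))])
cv2.polylines(im,[np.int32(proj(f,W))],1,(0,0,255),1);cv2.imwrite('pics/w4.png',im)
print(o["tcp_pos"],o["opening"],'tool err',M.T@(np.array([.5511,-.0320,.082])-o["tcp_pos"]),np.degrees(np.arctan2(M[1,0],M[0,0])),M[2],o["ft_force"])
E
```

```text
clock: 7.4
tcp_pos: [0.5521, -0.0341, 0.1596]
tool_rot: [-2.066, 2.366, -0.001]
ft_force: [0.8, -0.5, -2.1]
opening: 0.398
clock: 8.4
tcp_pos: [0.5515, -0.0319, 0.1594]
tool_rot: [2.451, -1.965, 0.0]
ft_force: [0.1, -0.3, -0.5]
opening: 0.403
[ 0.55148296 -0.0318671   0.15940389] 0.40309502491572174 tool err [4.18418196e-05 4.05035835e-04 7.74038828e-02] -77.43832331757854 [ 5.92898023e-05 -3.02443404e-05 -9.99999998e-01] [ 0.11952879 -0.31798931 -0.53561202]
```

View pics/w4.png

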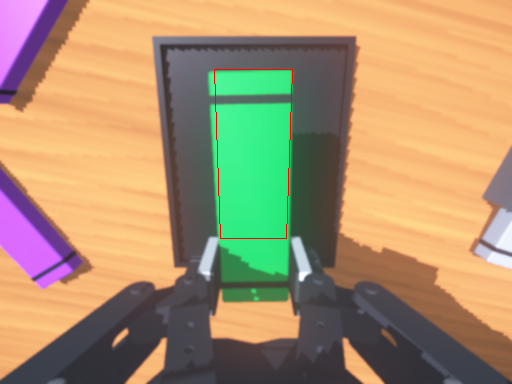

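The battery is still level in the fingers. The bay outline (red) lies under it in line, and the tray rim is at (157,38) to (355,265). I'll lower it gently.

```bash
python3 -m creep '[{"dx":0,"dy":0,"dz":0.02,"ax":0,"ay":0,"az":0,"hand":1},{"dx":0,"dy":0,"dz":0.02,"ax":0,"ay":0,"az":0,"hand":1},{"dx":0,"dy":0,"dz":0.015,"ax":0,"ay":0,"az":0,"hand":1},{"dx":0,"dy":0,"dz":0.01,"ax":0,"ay":0,"az":0,"hand":1},{"dx":0,"dy":0,"dz":0.005,"ax":0,"ay":0,"az":0,"hand":1},{"dx":0,"dy":0,"dz":0.003,"ax":0,"ay":0,"az":0,"hand":1},{"dx":0,"dy":0,"dz":0.002,"ax":0,"ay":0,"az":0,"hand":1},{"dx":0,"dy":0,"dz":0.001,"ax":0,"ay":0,"az":0,"hand":1},{"dx":0,"dy":0,"dz":0,"ax":0,"ay":0,"az":0,"hand":1},{"dx":0,"dy":0,"dz":0,"ax":0,"ay":0,"az":0,"hand":1}]'
```

```text
clock: 9.45
tcp_pos: [0.5517, -0.0318, 0.0838]
tool_rot: [-2.451, 1.964, -0.001]
ft_force: [-0.1, -0.4, -1.0]
opening: 0.398
```

No contact yet, so I'll go on in 1 mm steps.

```bash
python3 -m creep '[{"dx":0,"dy":0,"dz":0.001,"ax":0,"ay":0,"az":0,"hand":1},{"dx":0,"dy":0,"dz":0,"ax":0,"ay":0,"az":0,"hand":1},{"dx":0,"dy":0,"dz":0.001,"ax":0,"ay":0,"az":0,"hand":1},{"dx":0,"dy":0,"dz":0,"ax":0,"ay":0,"az":0,"hand":1},{"dx":0,"dy":0,"dz":0.001,"ax":0,"ay":0,"az":0,"hand":1},{"dx":0,"dy":0,"dz":0,"ax":0,"ay":0,"az":0,"hand":1},{"dx":0,"dy":0,"dz":0,"ax":0,"ay":0,"az":0,"hand":1},{"dx":0,"dy":0,"dz":0,"ax":0,"ay":0,"az":0,"hand":1},{"dx":0,"dy":0,"dz":0,"ax":0,"ay":0,"az":0,"hand":1},{"dx":0,"dy":0,"dz":0,"ax":0,"ay":0,"az":0,"hand":1}]'
```

```text
clock: 10.45
tcp_pos: [0.5514, -0.0318, 0.0804]
tool_rot: [-2.452, 1.964, -0.0]
ft_force: [-0.6, 0.3, -0.9]
opening: 0.402
```

```bash
python3 -m creep '[{"dx":0,"dy":0,"dz":0.001,"ax":0,"ay":0,"az":0,"hand":1},{"dx":0,"dy":0,"dz":0,"ax":0,"ay":0,"az":0,"hand":1},{"dx":0,"dy":0,"dz":0,"ax":0,"ay":0,"az":0,"hand":1},{"dx":0,"dy":0,"dz":0.0005,"ax":0,"ay":0,"az":0,"hand":1},{"dx":0,"dy":0,"dz":0,"ax":0,"ay":0,"az":0,"hand":1},{"dx":0,"dy":0,"dz":0,"ax":0,"ay":0,"az":0,"hand":1},{"dx":0,"dy":0,"dz":0,"ax":0,"ay":0,"az":0,"hand":1},{"dx":0,"dy":0,"dz":0,"ax":0,"ay":0,"az":0,"hand":1},{"dx":0,"dy":0,"dz":0,"ax":0,"ay":0,"az":0,"hand":1},{"dx":0,"dy":0,"dz":0,"ax":0,"ay":0,"az":0,"hand":1}]'
```

```text
clock: 11.45
tcp_pos: [0.5514, -0.0318, 0.0791]
tool_rot: [-2.452, 1.964, -0.0]
ft_force: [-1.4, -0.1, 4.0]
opening: 0.403
```

Contact is felt at about 4 N, so the battery is resting on the floor. I'll release it and retreat straight up.

```bash
python3 -m creep '[{"dx":0,"dy":0,"dz":0,"ax":0,"ay":0,"az":0,"hand":-0.3},{"dx":0,"dy":0,"dz":0,"ax":0,"ay":0,"az":0,"hand":-0.3},{"dx":0,"dy":0,"dz":0,"ax":0,"ay":0,"az":0,"hand":-0.3},{"dx":0,"dy":0,"dz":0,"ax":0,"ay":0,"az":0,"hand":-0.3},{"dx":0,"dy":0,"dz":-0.005,"ax":0,"ay":0,"az":0,"hand":-0.3},{"dx":0,"dy":0,"dz":-0.015,"ax":0,"ay":0,"az":0,"hand":-0.3},{"dx":0,"dy":0,"dz":-0.03,"ax":0,"ay":0,"az":0,"hand":-0.3},{"dx":0,"dy":0,"dz":-0.04,"ax":0,"ay":0,"az":0,"hand":-0.3},{"dx":0,"dy":0,"dz":-0.04,"ax":0,"ay":0,"az":0,"hand":-0.3},{"dx":0,"dy":0,"dz":-0.04,"ax":0,"ay":0,"az":0,"hand":-0.3}]' && python3 -m creep '[{"dx":0,"dy":0.05,"dz":-0.02,"ax":0,"ay":0,"az":0,"hand":-0.3},{"dx":0,"dy":0.045,"dz":0,"ax":0,"ay":0,"az":0,"hand":-0.3},{"dx":0,"dy":0.03,"dz":0,"ax":0,"ay":0,"az":0,"hand":-0.3},{"dx":0,"dy":0,"dz":0,"ax":0,"ay":0,"az":0,"hand":-0.3},{"dx":0,"dy":0,"dz":0,"ax":0,"ay":0,"az":0,"hand":-0.3},{"dx":0,"dy":0,"dz":0,"ax":0,"ay":0,"az":0,"hand":-0.3},{"dx":0,"dy":0,"dz":0,"ax":0,"ay":0,"az":0,"hand":-0.3},{"dx":0,"dy":0,"dz":0,"ax":0,"ay":0,"az":0,"hand":-0.3},{"dx":0,"dy":0,"dz":0,"ax":0,"ay":0,"az":0,"hand":-0.3},{"dx":0,"dy":0,"dz":0,"ax":0,"ay":0,"az":0,"hand":-0.3}]'
python3 - <<'E'
from h import *
from plant import bot
import cv2
o,f,M=snap('w');s=bot.grab_frame("side");t=bot.grab_frame("top")
h=cv2.cvtColor(f["frame"],cv2.COLOR_RGB2HSV);g=cv2.inRange(h,(45,80,40),(80,255,255))
cs,_=cv2.findContours(g,cv2.RETR_EXTERNAL,cv2.CHAIN_APPROX_NONE);k=max(cs,key=cv2.contourArea)[:,0]
c=-f["R"].T@f["t"];F=192/np.tan(np.radians(f["fov_y"]/2))
r=np.c_[(k-[f["cx"],f["cy"]])/F,np.ones(len(k))]@f["R"];w=c+r*((.020-c[2])/r[:,2])[:,None]
print('green rect',cv2.minAreaRect((w[:,:2]*1000).astype(np.float32)),o["tcp_pos"],o["ft_force"])
a=np.zeros((600,800,3),np.uint8)
a[:300,:400]=cv2.resize(f["frame"],(400,300));a[:300,400:]=cv2.resize(s["frame"][200:350,20:220],(400,300),interpolation=cv2.INTER_CUBIC)
a[300:,:400]=cv2.resize(s["frame"],(400,300));a[300:,400:]=cv2.resize(t["frame"][110:260,110:310],(400,300),interpolation=cv2.INTER_CUBIC)
cv2.imwrite('pics/end.png',a[:,:,::-1])
E
```

```text
clock: 12.45
tcp_pos: [0.551, -0.0317, 0.2507]
tool_rot: [2.452, -1.964, -0.0]
ft_force: [1.2, 0.2, 0.3]
opening: 0.651
clock: 13.45
tcp_pos: [0.4332, -0.0582, 0.2672]
tool_rot: [2.452, -1.964, -0.001]
ft_force: [-0.1, -0.4, -0.8]
opening: 0.65
green rect ((570.93603515625, -28.648181915283203), (63.239925384521484, 37.73887634277344), 13.790773391723633) [ 0.43323855 -0.05818999  0.26724431] [-0.12696202 -0.42707667 -0.82173849]
```

View pics/end.png

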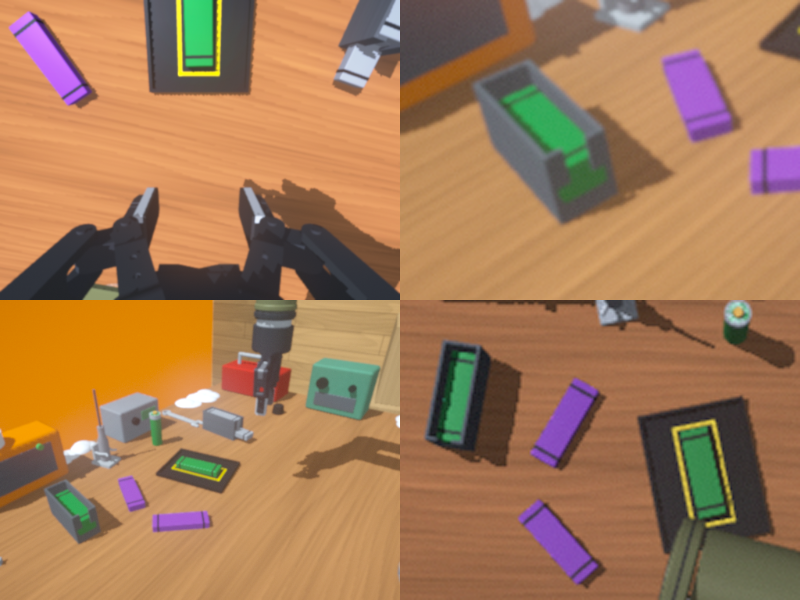

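The battery lies centred inside the yellow outline, at (200,35) in the wrist view and (705,475) in the top view. Both upper batteries are flat in the chute, at (545,125) in the side view. I'll hand it in.

```bash
python3 -c "
from plant import bot
print(bot.close_job(),bot.get_obs()['clock'])"
```

```text
the job is handed in; nothing more can be done
the job is handed in; nothing more can be done
```

I drew the bottom green battery out of its chute by about 100 mm, with a pull of about 4 N. I lowered it into the tray until I felt about 4 N of contact, let go, and backed off. The job was handed in at about 13.6 s of the allowed 42 s, and no verdict is reported.

- **Placed battery:** it lies flat inside the yellow outline. Its length is about 1° off the bay's (13.8° against 12.65°). It looks centred in the wrist, side and top views. The last wrist picture cut off part of it, so I judged its centre by eye.
- **Upper batteries:** the two green ones dropped and look flat in the chute in the side and top views. I did not measure how far they moved.
- **Robot:** the fingers touch nothing, and the last force reading was under 1 N.
- **Checks that disagreed:**
  - The wrist-camera estimate put the battery's underside about 2 to 3 mm lower in the grip than the plan, so I felt for the tray floor in small steps of 1 mm or less.
  - One arm-position reading after the draw differed by about 3 mm from the one before it, and I did not see that again.
  - One filler call was refused for missing keys and moved nothing.

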